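Tap the photo-set keys in order

TASK

Take the picture of the tile: with closed fingertips press the orange lights key, then the white focus key, then the green shutter key, each lightly and from above until it stays well down, without driving it hard into its stop. Do not press the red stop key, do not touch the tile, and pick nothing up: the control units and everything else on the table stay where they stand.

Things in the scene. Friction and masses are not known exactly. Their poses are not given: they have to be found in the camera images.
- lights_unit: lights unit: grey box 64 mm (x) by 80 mm (y), 45 mm high, 0.45 kg, standing loose on the table with one orange round key in the middle of its top. Origin: centre of its underside, z up
- lights_key (a joint): orange push key of the lights unit: upright cylinder 40 mm across whose flat top stands 14 mm above its housing when up. Value 0 up, +0.012 m at its hard end stop. Moves straight down; switched on from 0.004 m, well down at 0.006 to 0.010 m. Resists with about 3.5 N at first, rising evenly to 6 N just before the stop; running into the stop jumps the force past 20 N, and stays down where it is left
- lights_top (a point): centre of the flat top of the orange key; moves down with the key
- focus_unit: focus unit: black round puck 80 mm across, 30 mm high, 0.4 kg, standing loose on the table with one white round key in the middle of its top. Origin: centre of its underside, z up
- focus_key (a joint): white push key of the focus unit: upright cylinder 40 mm across whose flat top stands 14 mm above its housing when up. Value 0 up, +0.012 m at its hard end stop. Moves straight down; switched on from 0.004 m, well down at 0.006 to 0.010 m. Resists with about 3.5 N at first, rising evenly to 6 N just before the stop; running into the stop jumps the force past 20 N, and stays down where it is left
- focus_top (a point): centre of the flat top of the white key; moves down with the key
- shutter_unit: shutter unit: bare aluminium box 70 mm square, 55 mm high, 0.5 kg, standing loose on the table with one green round key in the middle of its top. Origin: centre of its underside, z up
- shutter_key (a joint): green push key of the shutter unit: upright cylinder 40 mm across whose flat top stands 14 mm above its housing when up. Value 0 up, +0.012 m at its hard end stop. Moves straight down; switched on from 0.004 m, well down at 0.006 to 0.010 m. Resists with about 3.5 N at first, rising evenly to 6 N just before the stop; running into the stop jumps the force past 20 N, and stays down where it is left
- shutter_top (a point): centre of the flat top of the green key; moves down with the key
- stop_unit: stop unit: yellow box 68 mm square, 38 mm high, 0.4 kg, standing loose on the table with one red round key in the middle of its top. Origin: centre of its underside, z up
- stop_key (a joint): red push key of the stop unit: upright cylinder 40 mm across whose flat top stands 14 mm above its housing when up. Value 0 up, +0.012 m at its hard end stop. Moves straight down; switched on from 0.004 m, well down at 0.006 to 0.010 m. Resists with about 3.5 N at first, rising evenly to 6 N just before the stop; running into the stop jumps the force past 20 N, and stays down where it is left
- stop_top (a point): centre of the flat top of the red key; moves down with the key
- weight: loose wooden paper weight 60 x 40 mm, 32 mm high; origin: centre of its underside
- loupe: loose black waisted loupe, 52 mm across, 50 mm high; origin: centre of its underside
- mug: loose blue mug, 76 mm across, 88 mm high, handle at its +y; origin: centre of its underside
- jar: loose amber glass jar with white lid, 68 mm across, 75 mm high; origin: centre of its underside
- cardbox: loose cardboard box 90 x 70 mm, 45 mm high; origin: centre of its underside
- brush: loose brush lying along its x axis, about 25 mm high; origin: under its middle
- tile: white and blue tile 110 mm wide standing 130 mm high on a grey cradle 90 x 130 mm, fixed at the far side; origin: centre of the cradle's underside
Not all that is in view belongs to the job. What is shaped like the lights_unit but purple is not meant.

How it is judged:
On the way, in this order (a step that is already met when the one before it is completed fails the run):
1. the orange key is down at least 4 mm (value of joint lights_key above 0.004 m), for 0.1 s.
2. the white key is down at least 4 mm (value of joint focus_key above 0.004 m), for 0.1 s.
3. the green key is down at least 4 mm (value of joint shutter_key above 0.004 m), for 0.1 s.
At the end, for the whole second after the job is handed in: the orange, white and green keys are each down by at least 4 mm and the red key by less than 2 mm; the four units stand upright at rest on the table within 15 mm of where they began, the other loose things within 20 mm (value of joint each of lights_key, focus_key, shutter_key above 0.004 m and value of joint stop_key below 0.002 m and distance of each of lights_unit, focus_unit, shutter_unit, stop_unit from where it was at the start of the episode below 0.015 m and height (world z) of each of lights_unit, focus_unit, shutter_unit, stop_unit below 0.006 m and angle between each of lights_unit, focus_unit, shutter_unit, stop_unit's own z axis and vertical below 0.1 rad and linear speed of each of lights_unit, focus_unit, shutter_unit, stop_unit below 0.02 m/s and distance of each of weight, loupe, mug, jar, cardbox, brush from where it was at the start of the episode below 0.02 m); the robot touches nothing.
It fails at once if a key is pressed (over 2 mm) before its turn: white or green before orange is on, or green before white is on ((value of joint lights_key below 0.004 m and value of joint any of focus_key, shutter_key above 0.002 m) or (value of joint focus_key below 0.004 m and value of joint shutter_key above 0.002 m)).
It fails at once if the red key is pressed by over 2 mm (value of joint stop_key above 0.002 m).
It fails at once if a unit is pressed with over 20 N (contact force between any of the fingers, the arm and lights_unit above 20 N or contact force between any of the fingers, the arm and focus_unit above 20 N or contact force between any of the fingers, the arm and shutter_unit above 20 N or contact force between any of the fingers, the arm and stop_unit above 20 N).
It fails at once if a unit is lifted by over 6 mm, shoved by over 15 mm or tipped, or another loose thing is moved by over 20 mm (distance of any of lights_unit, focus_unit, shutter_unit, stop_unit from where it was at the start of the episode above 0.015 m or distance of any of weight, loupe, mug, jar, cardbox, brush from where it was at the start of the episode above 0.02 m or height (world z) of any of lights_unit, focus_unit, shutter_unit, stop_unit above 0.006 m or angle between any of lights_unit, focus_unit, shutter_unit, stop_unit's own z axis and vertical above 0.1 rad).
It fails at once if the robot touches the tile (over 1 N) (contact force between any of the fingers, the arm and tile above 1 N).
It also fails if it takes over 42 s, if anything falls off the work surface, if the arm or the gripper's body presses on something with over 40 N, if the wrist force passes 120 N, or if a joint passes its speed limit or range.

ROBOT

A 6-joint arm with a two-finger parallel gripper is mounted at the origin on the work surface. World frame = base frame: x ahead of the robot, y to its left, z up, the work surface at z = 0. Lengths are in m, angles in rad, forces in N, time in s.
With the tool pointing down it reaches from about 0.35 to 0.775 m from the base axis. Payload 5.5 kg.
Tool frame: the origin (TCP) lies midway between the tips of the shut fingers; the grasp point (between the pads) lies grip_point_offset behind it (grip_point_offset is the distance from the TCP to the grasp point, in m); z points along the fingers, y is the direction in which the jaws open and shut (so a half turn about z gives the same grasp; the last joint's range is limited). The gripper opens to 85 mm and grips with 20 to 120 N. Pads are 22 mm wide; open, the fingers measure 114 mm over their backs; the gripper's body (76 mm by 85 mm) begins 54 mm behind the grasp point. The pads swing forward as they close: fully open they stand 13 mm farther back than shut.
Start: joints at [1.204, 0.313, 0.046, 1.304, 0, 1.431], TCP at [0.129, 0.56, 0.231] pointing down, gripper open.
Joint ranges: [-2.76, 2.76], [-0.86, 1.69], [-1.03, 1.26], [-2.2, 2.34], [-1.47, 1.5], [-3.14, 3.14]. Speed limits (rad/s): [2.57, 2.57, 3.14, 3.14, 3.14, 3.14].

INTERFACE

Orientations are given as a unit quaternion [w, x, y, z].
In Python, from workcell import * gives the robot as it stands.
- The arm moves only by the tool send_rows, never from a script. Its argument "series" is one flat list of numbers, 7 for each row, row after row: the shift along the tool's x, y, z in cm, then the turn, a rotation vector about the tool's x, y, z in degrees, then the opening, from 0 (shut) to 1 (fully open). A call has 1 to 10 rows; each row is the pose to reach, as a shift and turn from the pose commanded when the call began, along the tool's axes at that moment; what a row does not reach only later rows make up. A row lasts 1/12 s, in which the tool goes at most 41.7 mm and 7.16 degrees, less where a joint would pass 70% of its speed; a pose out of reach is approached as far as the arm can. A call with a gripper value outside its range is refused whole. The fingers move at their own pace and stop on an object; "newtons" is the grip in N (left out, the last holds). Time passes only in rows, so rows that repeat a pose let the fingers close. It gives the time, the measured TCP pose, the force and the opening at its end, in the units of the state.
- get_state(): the state, without advancing time (a new reading comes with each control period).
- read_camera(name): name is "side" or "top"; returns the picture (480x640x3 uint8, blue, green, red); there is no depth.
- camera_info(name): a dict with "K" (3x3 intrinsics, pixels), "xyz" and "attitude" of the camera in the world. Camera axes: x right, y down, z forward; pixel columns grow to the right and rows downward; lengths in m; the calibration is good to about 2 mm. A picture is of the moment at which its call begins. camera_info takes no time and is no camera call.
- hand_in(): hands the job in, once; it reports no verdict.
Trained networks look in the newest picture that a camera, given by its name, has taken for a name from the list of things; names that differ only in an ending like _2 or _b are one class to them, and where a whole thing is asked for, a point or a joint stands for the part that bears it (a point fixed in the world has none). Each returns a list of dicts, best first, with "p" (0 to 1); they miss things now and then, are a little off and sometimes report something else, mostly with a low value. They report only what shows in the picture. A call takes as long as a camera call. They do not tell look-alikes from the thing itself.
- silhouettes(camera, label): "pixels" (480x640 bool, what is visible of it) and "box" ([left, top, width, height] in pixels, round what is visible of it).
The state is a dict: "clock": time; "joint_pos": joint angles; "qvel": joint speeds; "tau": joint torques, N m; "tcp_pos": TCP position; "orientation": TCP orientation; "wrist_force": force on the tool from outside, world axes, zero at the start; "ft_torque": the same for the moment, N m; "finger_gap": finger opening in m.
Only numpy, scipy, OpenCV 4.12 (cv2) and the standard library are available. Lean on these libraries where they do the work, as an engineer would, in place of code of your own. Each camera call takes 0.05 s, during which the arm holds its last target. There are 200 camera calls.

## Working session

There is one attempt and no reset: what is moved stays moved. The work goes in short steps, Python scripts to look and compute and a tool call to move; the robot and the scene stay as the last step left them, time stands still between calls to the robot, and variables do not carry over. Pictures are saved under pics/ and viewed, about 8 in all and at most 12, crops included, and the job is handed in when it is done.

Besides the shell and the picture viewer there is one more tool, called after ">>>" by a JSON object that holds its "api" and its "payload". send_rows: Moves the arm, as the interface text tells. Its arguments: {"type":"object","properties":{"series":{"type":"array"},"newtons":{"type":"number"}},"required":["series"]}

```bash
mkdir -p pics
python3 - <<'E'
from workcell import *
import cv2
for n in ("top","side"):
    cv2.imwrite(f"pics/{n}0.png",read_camera(n)); i=camera_info(n); print(n,i)
s=get_state(); print({k:s[k] for k in("clock","tcp_pos","orientation","wrist_force","finger_gap")})
E
```

```text
top {'K': array([[500.31129972,   0.        , 317.37377648],
       [  0.        , 500.31129972, 238.39903894],
       [  0.        ,   0.        ,   1.        ]]), 'xyz': array([ 0.40938597, -0.00712574,  1.30525963]), 'attitude': array([-0.04817387,  0.7093315 , -0.70204402,  0.04077131])}
side {'K': array([[444.15832796,   0.        , 321.83460088],
       [  0.        , 444.15832796, 231.51014027],
       [  0.        ,   0.        ,   1.        ]]), 'xyz': array([ 0.1753724 , -0.56476826,  0.8643866 ]), 'attitude': array([-0.32751864,  0.89814723, -0.27688303,  0.09694783])}
{'clock': 0.1, 'tcp_pos': array([0.12914648, 0.55985861, 0.23050193]), 'orientation': array([-2.00651625e-04,  1.13169234e-01,  9.93575397e-01, -7.84589393e-04]), 'wrist_force': array([ 0.32915087,  0.36652614, -0.83088249]), 'finger_gap': 0.08548804980414892}
```

View pics/top0.png

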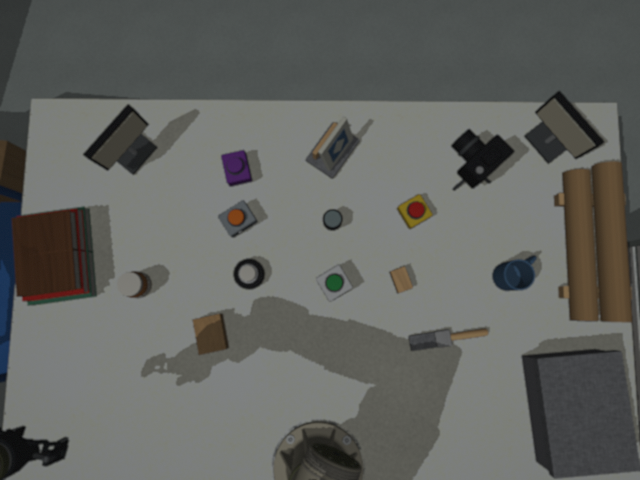

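View pics/side0.png

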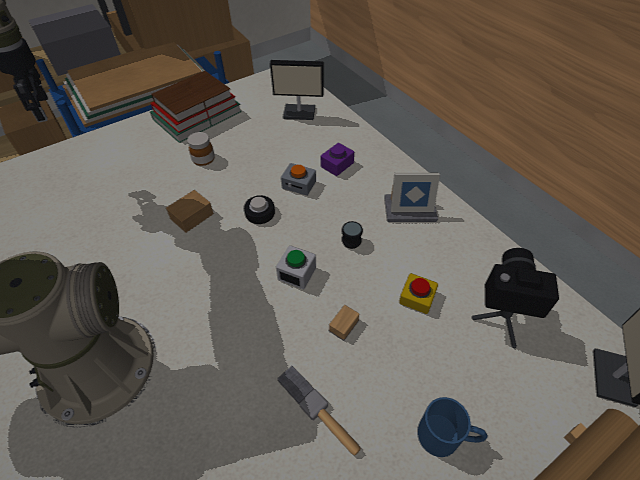

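The top view shows orange at (236,216), white at (249,273), green at (334,282) and red at (416,210). The side view shows orange at (298,172), white at (259,204), green at (296,259) and red at (420,287). The only look-alike for the lights unit is the purple box, at top (236,167) and side (337,157). The orange key on the grey box is the one to press.

```bash
cat > h.py <<'E'
from workcell import *
import cv2, numpy as np
from scipy.spatial.transform import Rotation as R
def ray(cam,uv):
    i=camera_info(cam); a=i["attitude"]
    d=R.from_quat([a[1],a[2],a[3],a[0]]).apply(np.linalg.inv(i["K"])@[uv[0],uv[1],1.])
    return i["xyz"],d
def atz(cam,uv,z):
    o,d=ray(cam,uv); return (o+d*(z-o[2])/d[2])[:2]
def tri(a,b):
    (o1,d1),(o2,d2)=ray("top",a),ray("side",b); d1=d1/np.linalg.norm(d1); d2=d2/np.linalg.norm(d2)
    s=np.linalg.lstsq(np.c_[d1,-d2],o2-o1,rcond=None)[0]
    p,q=o1+s[0]*d1,o2+s[1]*d2; return (p+q)/2,np.linalg.norm(p-q)
def blob(img,seed,key):
    h=cv2.cvtColor(img,cv2.COLOR_BGR2HSV); 
    lo,hi={"orange":((5,130,60),(18,255,255)),"white":((0,0,75),(180,60,255)),"green":((45,110,30),(85,255,255)),"red":((0,150,50),(4,255,255))}[key]
    m=cv2.inRange(h,lo,hi)
    n,l,st,c=cv2.connectedComponentsWithStats(m,connectivity=4)
    k=l[seed[1],seed[0]]
    return (c[k],st[k]) if k else (None,h[seed[1],seed[0]])
E
python3 - <<'E'
from h import *
T=cv2.imread("pics/top0.png");S=cv2.imread("pics/side0.png")
for k,a,b,z in (("orange",(236,216),(298,172),.059),("white",(249,273),(259,204),.044),("green",(334,282),(296,259),.069),("red",(416,210),(420,287),.052)):
    A,sa=blob(T,a,k);B,sb=blob(S,b,k);print(k,A,sa,B,sb)
    if A is not None: print("  top@z",atz("top",A,z-.001))
    if B is not None: print("  side@z",atz("side",B,z-.003))
    if A is not None and B is not None: print("  tri",tri(A,B))
for cam,names in (("top",("lights_unit","focus_unit","shutter_unit","stop_unit","loupe","jar","cardbox")),):
    for n in names:
        for d in silhouettes(cam,n)[:2]:
            ys,xs=np.nonzero(d["pixels"]); print(n,round(d["p"],2),d["box"],atz(cam,(xs.mean(),ys.mean()),.03))
c=np.hstack([cv2.resize(T[150:310,190:350],(400,400)),cv2.resize(S[130:290,220:380],(400,400))]);cv2.imwrite("pics/crop1.png",c)
E
```

```text
orange [235.62311558 216.7839196 ] [228 209  16  16 199] [297.66875 170.85   ] [291 165  15  13 160]
  top@z [0.62028173 0.21433267]
  side@z [0.61581635 0.21132353]
  tri (array([0.62028141, 0.21630329, 0.05027676]), np.float64(0.0028656926827876363))
white [247.19702602 273.44609665] [239 264  17  19 269] [257.33157895 203.66842105] [249 197  18  15 190]
  top@z [0.47815772 0.18316559]
  side@z [0.47332312 0.17954315]
  tri (array([0.47720393, 0.18507472, 0.03422398]), np.float64(0.0030944231430738967))
green [334.01025641 282.33846154] [327 275  15  16 195] [295.36929461 258.10373444] [287 250  18  17 241]
  top@z [ 0.4571312  -0.03548432]
  side@z [ 0.45339228 -0.03870698]
  tri (array([ 0.45645321, -0.03521891,  0.06007765]), np.float64(0.002158865425975358))
red [415.84831461 209.5       ] [409 202  15  16 178] [419.77777778 287.33796296] [411 279  18  17 216]
  top@z [ 0.64446986 -0.24248424]
  side@z [ 0.63979358 -0.24637661]
  tri (array([ 0.64540708, -0.24372485,  0.0409814 ]), np.float64(0.0022012906160123026))
lights_unit 0.95 [226.0, 148.7, 28.2, 39.0] [0.75507353 0.22240641]
lights_unit 0.6 [221.3, 203.7, 38.0, 31.5] [0.61977929 0.21385509]
focus_unit 0.64 [234.1, 260.1, 33.0, 31.6] [0.47871635 0.18118247]
shutter_unit 0.81 [315.8, 265.7, 34.5, 35.2] [ 0.45704763 -0.03480128]
shutter_unit 0.58 [191.7, 314.9, 41.3, 40.8] [0.32584958 0.27283653]
stop_unit 0.59 [395.8, 198.3, 35.9, 30.0] [ 0.64411792 -0.24232947]
loupe 0.72 [408.2, 202.0, 18.8, 18.1] [ 0.64878242 -0.24571456]
loupe 0.69 [324.5, 207.5, 18.5, 22.6] [ 0.62017259 -0.03096597]
jar 0.69 [304.5, 117.5, 54.5, 58.9] [ 0.81025955 -0.03139333]
jar 0.65 [116.7, 270.0, 35.6, 28.7] [0.44831892 0.47328411]
cardbox 0.87 [192.8, 312.5, 39.5, 44.2] [0.32677103 0.27301766]
```

View pics/crop1.png

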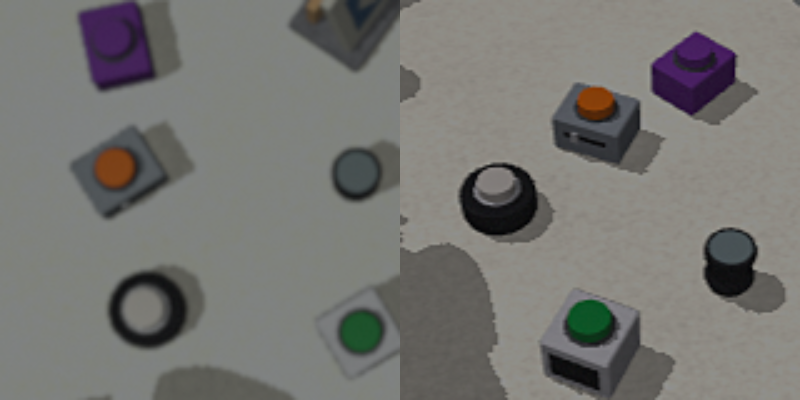

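>>> {"api": "send_rows", "payload": {"series": [-1,-0.4,0,0,0,0,0,-4,-1.6,0,0,0,0,0,-7.5,-3,0,0,0,0,0,-11,-4.5,0,0,0,0,0,-14.5,-6,0,0,0,0,0,-18,-7.4,0,0,0,0,0,-21.5,-8.8,0,0,0,0,0,-25,-10.2,0,0,0,0,0,-28,-11.5,0,0,0,0,0,-30,-12.3,0,0,0,0,0], "newtons": 20}}

```text
clock: 1.28
tcp_pos: [0.3967, 0.3703, 0.2314]
orientation: [0.001, 0.115, 0.993, -0.0]
wrist_force: [-0.1, 0.3, 0.3]
finger_gap: 0.0003
```

>>> {"api": "send_rows", "payload": {"series": [-1,-0.4,0,0,0,0,0,-4,-1.6,0,0,0,0,0,-7.5,-3,0.5,0,0,0,0,-11,-4.5,2,0,0,0,0,-14.5,-6,4,0,0,0,0,-18,-7.4,6,0,0,0,0,-21.5,-8.8,8,0,0,0,0,-24,-9.8,9.5,0,0,0,0,-25.2,-10.3,10,0,0,0,0,-25.2,-10.3,10,0,0,0,0]}}

```text
clock: 2.12
tcp_pos: [0.6172, 0.2137, 0.1288]
orientation: [-0.001, 0.115, 0.993, -0.001]
wrist_force: [-0.3, 0.4, 0.3]
finger_gap: -0.0002
```

Run:
```python
from h import *
s=get_state();print(s["clock"],s["tcp_pos"],s["wrist_force"])
T=read_camera("top");S=read_camera("side")
s=get_state();print(s["clock"],s["tcp_pos"],s["orientation"],s["wrist_force"])
c=np.hstack([cv2.resize(T[150:310,160:320],(400,400)),cv2.resize(S[60:220,220:380],(400,400))]);cv2.imwrite("pics/crop2.png",c)
```

```text
2.1167 [0.61716717 0.21372675 0.12877313] [-0.32995381  0.3523587   0.31568547]
2.2167 [0.61569151 0.21621858 0.13130882] [-6.86188735e-04  1.13223055e-01  9.93569351e-01  1.18230309e-04] [-0.34711962  0.06303222  0.14355351]
```

View pics/crop2.png

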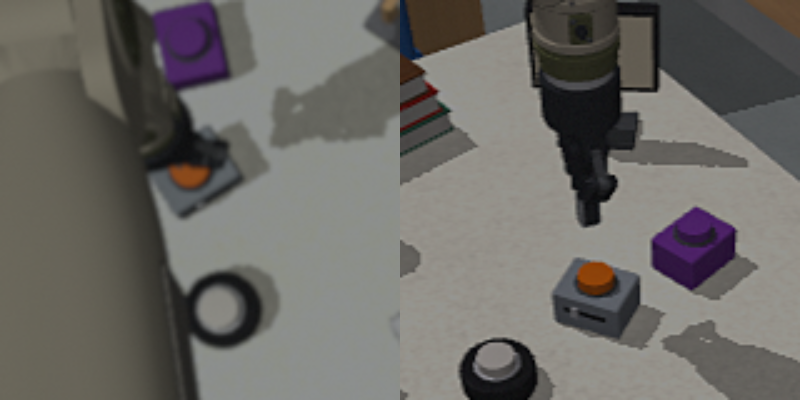

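The fingertips are about 7 cm above the orange key, with their tip at about side (295,148), and they are beside the purple look-alike rather than over it. Next I'll make a small correction and descend to just above the key.

>>> {"api": "send_rows", "payload": {"series": [-0.1,-0.1,0.5,0,0,0,0,-0.3,-0.2,1.5,0,0,0,0,-0.4,-0.2,2.5,0,0,0,0,-0.4,-0.2,3.5,0,0,0,0,-0.4,-0.2,4.5,0,0,0,0,-0.4,-0.2,5.5,0,0,0,0,-0.4,-0.2,6.2,0,0,0,0,-0.4,-0.2,6.6,0,0,0,0,-0.4,-0.2,6.6,0,0,0,0,-0.4,-0.2,6.6,0,0,0,0]}}

```text
clock: 3.05
tcp_pos: [0.6198, 0.2131, 0.0651]
orientation: [-0.0, 0.113, 0.994, -0.0]
wrist_force: [0.4, -0.5, 1.7]
finger_gap: -0.0001
```

>>> {"api": "send_rows", "payload": {"series": [0,0,0.1,0,0,0,0,0,0,0.2,0,0,0,0,0,0,0.3,0,0,0,0,0,0,0.4,0,0,0,0,0,0,0.5,0,0,0,0,0,0,0.6,0,0,0,0,0,0,0.7,0,0,0,0,0,0,0.7,0,0,0,0,0,0,0.7,0,0,0,0,0,0,0.7,0,0,0,0]}}

```text
clock: 3.88
tcp_pos: [0.6199, 0.2131, 0.0584]
orientation: [0.0, 0.113, 0.994, 0.0]
wrist_force: [-0.5, -0.9, 0.9]
finger_gap: -0.0001
```

>>> {"api": "send_rows", "payload": {"series": [0,0,0.05,0,0,0,0,0,0,0.1,0,0,0,0,0,0,0.15,0,0,0,0,0,0,0.2,0,0,0,0,0,0,0.25,0,0,0,0,0,0,0.3,0,0,0,0,0,0,0.3,0,0,0,0,0,0,0.3,0,0,0,0]}}

```text
clock: 4.55
tcp_pos: [0.6199, 0.2131, 0.0553]
orientation: [0.0, 0.113, 0.994, 0.0]
wrist_force: [-0.1, -0.1, 4.1]
finger_gap: 0.0003
```

>>> {"api": "send_rows", "payload": {"series": [0,0,0.05,0,0,0,0,0,0,0.1,0,0,0,0,0,0,0.15,0,0,0,0,0,0,0.2,0,0,0,0,0,0,0.25,0,0,0,0,0,0,0.3,0,0,0,0,0,0,0.35,0,0,0,0,0,0,0.4,0,0,0,0,0,0,0.4,0,0,0,0,0,0,0.4,0,0,0,0]}}

```text
clock: 5.38
tcp_pos: [0.6199, 0.2132, 0.0512]
orientation: [0.0, 0.113, 0.994, 0.0]
wrist_force: [-0.6, -0.2, 3.0]
finger_gap: 0.0003
```

Run:
```python
from h import *
f=[]
for i in range(4):
    read_camera("side"); s=get_state(); f.append(s["wrist_force"][2])
print(s["clock"],s["tcp_pos"],f)
```

```text
5.5833 [0.6198667  0.21314854 0.05123292] [np.float64(4.305139684171385), np.float64(3.127657026859721), np.float64(3.268754077641698), np.float64(3.9804425788800746)]
```

>>> {"api": "send_rows", "payload": {"series": [0,0,-0.2,0,0,0,0,0,0,-1,0,0,0,0,0,0,-2.5,0,0,0,0,0,0,-4.5,0,0,0,0,1,-0.4,-6,0,0,0,0,4,-1.9,-6,0,0,0,0,7.5,-3.6,-6,0,0,0,0,11,-5.2,-6,0,0,0,0,13,-6.1,-6,0,0,0,0,13.2,-6.2,-6,0,0,0,0]}}

```text
clock: 6.42
tcp_pos: [0.4718, 0.1816, 0.1112]
orientation: [-0.002, 0.113, 0.994, -0.001]
wrist_force: [-0.1, -0.4, -0.1]
finger_gap: 0.0
```

Run:
```python
from h import *
S=read_camera("side");S=read_camera("side")
s=get_state();print(s["clock"],s["tcp_pos"],s["wrist_force"])
B,sb=blob(S,(298,174),"orange");print(B,sb)
a=cv2.imread("pics/side0.png")
c=np.hstack([cv2.resize(a[130:230,240:340],(400,400),interpolation=cv2.INTER_CUBIC),cv2.resize(S[120:240,220:340],(400,400),interpolation=cv2.INTER_CUBIC)]);cv2.imwrite("pics/crop3.png",c)
```

```text
6.5167 [0.47679714 0.18242381 0.11197577] [1.41153112 0.10749024 0.04584977]
[297.82575758 171.85606061] [291 167  15  11 132]
```

View pics/crop3.png

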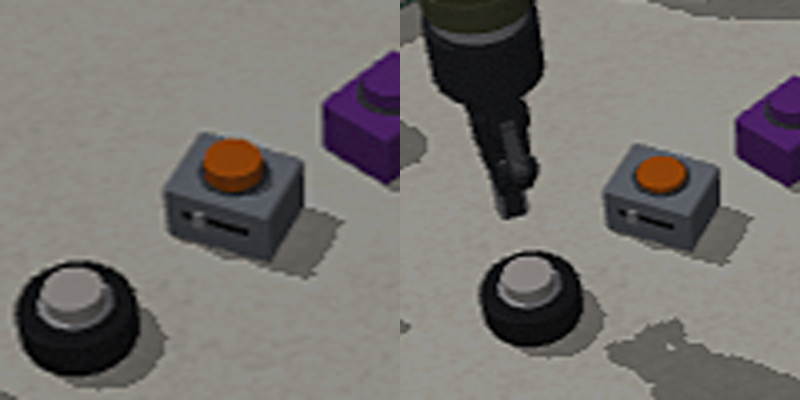

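The orange key is clearly down: its top edge moved 2 px, its visible side is nearly gone, and the unit hasn't moved. The fingertips are over the white key.

>>> {"api": "send_rows", "payload": {"series": [0,0,0.5,0,0,0,0,0,0,1.5,0,0,0,0,0,0,2.5,0,0,0,0,0,0,3.5,0,0,0,0,0,0,4.5,0,0,0,0,0,0,5.4,0,0,0,0,0,0,6,0,0,0,0,0,0,6.3,0,0,0,0,0,0,6.3,0,0,0,0,0,0,6.3,0,0,0,0]}}

```text
clock: 7.35
tcp_pos: [0.4773, 0.1824, 0.0483]
orientation: [0.0, 0.113, 0.994, 0.0]
wrist_force: [-0.2, 0.4, 0.4]
finger_gap: 0.0004
```

>>> {"api": "send_rows", "payload": {"series": [0,0,0.1,0,0,0,0,0,0,0.2,0,0,0,0,0,0,0.3,0,0,0,0,0,0,0.4,0,0,0,0,0,0,0.5,0,0,0,0,0,0,0.6,0,0,0,0,0,0,0.7,0,0,0,0,0,0,0.8,0,0,0,0,0,0,0.8,0,0,0,0,0,0,0.8,0,0,0,0]}}

```text
clock: 8.18
tcp_pos: [0.4775, 0.1825, 0.0404]
orientation: [0.0, 0.113, 0.994, 0.0]
wrist_force: [0.0, -0.4, 2.9]
finger_gap: -0.0001
```

>>> {"api": "send_rows", "payload": {"series": [0,0,0.05,0,0,0,0,0,0,0.1,0,0,0,0,0,0,0.15,0,0,0,0,0,0,0.2,0,0,0,0,0,0,0.25,0,0,0,0,0,0,0.3,0,0,0,0,0,0,0.35,0,0,0,0,0,0,0.4,0,0,0,0,0,0,0.4,0,0,0,0,0,0,0.4,0,0,0,0]}}

```text
clock: 9.02
tcp_pos: [0.4774, 0.1825, 0.0363]
orientation: [0.0, 0.113, 0.994, 0.0]
wrist_force: [0.4, 0.4, 3.9]
finger_gap: -0.0
```

>>> {"api": "send_rows", "payload": {"series": [0,0,-0.2,0,0,0,0,0,0,-1,0,0,0,0,0,0,-2.5,0,0,0,0,0,0,-4.5,0,0,0,0,0,0,-6.5,0,0,0,0,-0.1,-1,-8,0,0,0,0,-0.5,-4,-8,0,0,0,0,-1,-7.5,-8,0,0,0,0,-1.4,-11,-8,0,0,0,0,-1.6,-12,-8,0,0,0,0]}}

```text
clock: 9.85
tcp_pos: [0.4647, 0.0588, 0.1165]
orientation: [-0.001, 0.115, 0.993, -0.001]
wrist_force: [0.5, 1.4, 0.4]
finger_gap: -0.0001
```

>>> {"api": "send_rows", "payload": {"series": [-0.1,-1,0,0,0,0,0,-0.4,-3,0,0,0,0,0,-0.8,-6,0,0,0,0,0,-1.1,-8.5,0,0,0,0,0,-1.3,-9.7,0,0,0,0,0,-1.3,-9.9,0,0,0,0,0,-1.3,-9.9,0,0,0,0,0,-1.3,-9.9,0,0,0,0,0]}}

```text
clock: 10.52
tcp_pos: [0.4562, -0.0368, 0.1162]
orientation: [-0.0, 0.113, 0.994, 0.0]
wrist_force: [-0.4, -0.7, -0.1]
finger_gap: 0.0003
```

Run:
```python
from h import *
S=read_camera("side")
s=get_state();print(s["clock"],s["tcp_pos"],s["wrist_force"])
print(blob(S,(298,174),"orange"),blob(S,(259,205),"white"))
a=cv2.imread("pics/side0.png")
c=np.hstack([cv2.resize(a[180:240,230:290],(400,400),interpolation=cv2.INTER_CUBIC),cv2.resize(S[150:300,220:370],(400,400),interpolation=cv2.INTER_CUBIC)]);cv2.imwrite("pics/crop4.png",c)
```

```text
10.5667 [ 0.45622122 -0.03651773  0.11623463] [ 0.42634235  0.3272192  -0.86184577]
(None, array([18, 38, 67], dtype=uint8)) (array([258.33333333, 204.93229167]), array([249, 199,  20,  13, 192], dtype=int32))
```

View pics/crop4.png

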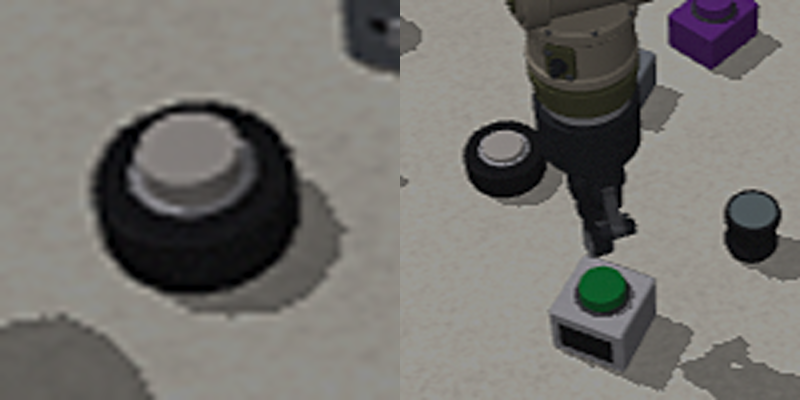

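The white key is down: its wall is no longer visible and the puck hasn't moved. The fingertips are over the green key.

>>> {"api": "send_rows", "payload": {"series": [0,0,0.4,0,0,0,0,0,0,1.2,0,0,0,0,0,0,2,0,0,0,0,0,0,2.8,0,0,0,0,0,0,3.5,0,0,0,0,0,0,4,0,0,0,0,0,0,4.2,0,0,0,0,0,0,4.2,0,0,0,0,0,0,4.2,0,0,0,0]}}

```text
clock: 11.32
tcp_pos: [0.4563, -0.0375, 0.0742]
orientation: [-0.0, 0.113, 0.994, 0.0]
wrist_force: [-0.2, -0.4, -0.1]
finger_gap: -0.0001
```

>>> {"api": "send_rows", "payload": {"series": [0,0,0.1,0,0,0,0,0,0,0.2,0,0,0,0,0,0,0.3,0,0,0,0,0,0,0.4,0,0,0,0,0,0,0.5,0,0,0,0,0,0,0.6,0,0,0,0,0,0,0.7,0,0,0,0,0,0,0.8,0,0,0,0,0,0,0.8,0,0,0,0,0,0,0.8,0,0,0,0]}}

```text
clock: 12.15
tcp_pos: [0.4564, -0.0376, 0.0663]
orientation: [0.0, 0.113, 0.994, 0.0]
wrist_force: [-1.2, -0.4, 3.3]
finger_gap: 0.0
```

>>> {"api": "send_rows", "payload": {"series": [0,0,0.05,0,0,0,0,0,0,0.1,0,0,0,0,0,0,0.15,0,0,0,0,0,0,0.2,0,0,0,0,0,0,0.25,0,0,0,0,0,0,0.3,0,0,0,0,0,0,0.4,0,0,0,0,0,0,0.5,0,0,0,0,0,0,0.5,0,0,0,0,0,0,0.5,0,0,0,0]}}

```text
clock: 12.98
tcp_pos: [0.4563, -0.0375, 0.0611]
orientation: [0.0, 0.113, 0.994, 0.0]
wrist_force: [0.1, -0.8, 1.6]
finger_gap: -0.0002
```

>>> {"api": "send_rows", "payload": {"series": [0,0,-0.2,0,0,0,0,0,0,-1,0,0,0,0,0,0,-2.5,0,0,0,0,0,0,-4.5,0,0,0,0,0,0,-7,0,0,0,0,0,0,-10,0,0,0,0,0,0,-13,0,0,0,0,0,0,-14.5,0,0,0,0,0,0,-15,0,0,0,0,0,0,-15,0,0,0,0]}}

```text
clock: 13.82
tcp_pos: [0.4571, -0.0377, 0.2127]
orientation: [0.001, 0.113, 0.994, -0.0]
wrist_force: [-0.9, 0.2, -1.0]
finger_gap: -0.0001
```

Run:
```python
from h import *
for i in range(3): S=read_camera("side")
T=read_camera("top");cv2.imwrite("pics/side5.png",S)
s=get_state();print(s["clock"],s["tcp_pos"],s["wrist_force"])
for k,b in (("orange",(298,174)),("white",(259,205)),("green",(296,261)),("red",(420,287))): print(k,blob(S,b,k))
S0=cv2.imread("pics/side0.png")
c=np.hstack([cv2.resize(S0[130:330,245:445],(400,400),interpolation=cv2.INTER_CUBIC),cv2.resize(S[130:330,245:445],(400,400),interpolation=cv2.INTER_CUBIC)]);cv2.imwrite("pics/crop5.png",c)
```

```text
14.0167 [ 0.45523255 -0.03723107  0.20972262] [-0.30371583  0.50662322  0.09192085]
orange (None, array([110,  32,  24], dtype=uint8))
white (array([258.28272251, 204.93717277]), array([249, 199,  20,  13, 191], dtype=int32))
green (array([295.5255814 , 258.93488372]), array([287, 252,  18,  15, 215], dtype=int32))
red (array([419.78703704, 287.33796296]), array([411, 279,  18,  17, 216], dtype=int32))
```

View pics/crop5.png

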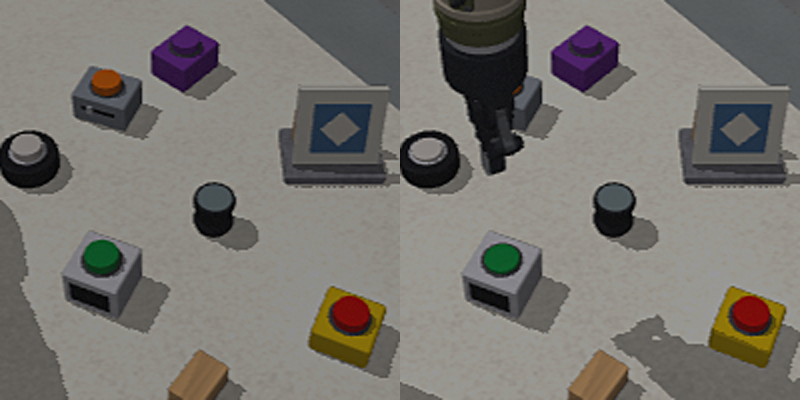

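All three keys moved down by about the 2 px expected for a press of 7–8 mm. Red hasn't moved, and everything in view stands where it did, so I'm handing in.

```bash
python3 -c "
from workcell import *
print(hand_in())"
```

```text
the job is handed in; nothing more can be done
None
```

I pressed the orange, white and green keys in that order with shut fingertips, each about 7.5–8 mm down. I then raised the arm clear and handed the job in at about 14 s; no verdict was reported.

- **Keys:** In the last side view, the white and green key tops had each dropped about 2 px, which fits 7–8 mm of travel. The orange key showed the same drop after its press, but the gripper hid it in the final view.
- **Red key and surroundings:** The red key's image was unchanged. In the final side-view crop the tile, loupe, paper weight and all four units stood where they began. I did not check the mug, jar, cardboard box and brush again at the end, but the arm never went low near them.
- **Force:** The wrist readings I took while pressing stayed at or below 4.3 N. They were noisy by about 1 N or more: at the bottom of the green press the reading was only 1.6 N, so I relied on tip height and the image for that key.
- **Position estimates:** The top and side cameras placed the keys 4–6 mm apart, which is small against the 40 mm key tops. The lights-unit network ranked the purple look-alike first, so I chose the orange key by its colour.

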